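# Put the setup blocks back in their fitted trays

### The arm

A 6-joint arm with a two-finger parallel gripper is mounted at the origin on a cart in front of the work surface, level with it; the furniture and walls round the work are solid. World frame = base frame: x ahead of the robot, y to its left, z up, the work surface at z = 0. Lengths are in mm, angles in degrees, forces in N, time in s.
With the tool pointing down it reaches from about 350 to 850 mm from the base axis. Payload 8.1 kg.
Tool frame: the origin (TCP) lies between the finger pads; the fingertips stand 22 mm ahead of it and the grasp point (between the pads) lies 3 mm ahead of it; z points along the fingers, y is the line along which they close (so a half turn about z gives the same grasp; the last joint's range is limited). The gripper opens to 85 mm and grips with 20 to 120 N. Pads are 22 mm wide; open, the fingers measure 114 mm over their backs; the gripper's body (76 mm by 85 mm) begins 54 mm behind the grasp point. The pads swing forward as they close: fully open they stand 13 mm farther back than shut.
Start: joints at [63.518, 7.471, 85.268, -0, 87.261, -4.893], TCP at [220.747, 557.921, 253.292] pointing down, gripper open.
Joint ranges: [-169.43, 169.43], [-51.17, 129.36], [1.28, 143.12], [-76.62, 256.62], [0, 156.53], [-152.29, 152.29]. Speed limits (degrees/s): [136.94, 136.94, 159.86, 180, 180, 180].

### API

Orientations are given as [roll, pitch, yaw] about the fixed x, y, z axes, in that order (R = Rz(yaw) Ry(pitch) Rx(roll)).
In Python, from bench import sense, snapshot, calibration, hand_in gives the robot as it stands.
- The arm moves only by the shell command python3 -m crank 'ROWS' [FORCE]. ROWS is JSON, a list of rows, each a list of 5 numbers: the shift along the tool's x, y, z in cm, then the turn about the tool's z in rad, then the finger opening in cm, from 0 to 8.54. A call has 1 to 20 rows; each row is the pose to reach, as a shift and turn from the pose commanded when the call began, along the tool's axes at that moment; what a row does not reach only later rows make up. A row lasts 1/10 s, in which the tool goes at most 50 mm and 8.59 degrees, less where a joint would pass 70% of its speed; a pose out of reach is approached as far as the arm can. A call with a gripper value outside its range is refused whole. The fingers move at their own pace and stop on an object; FORCE is the grip in N (left out, the last holds). Time passes only in rows, so rows that repeat a pose let the fingers close. It gives the time, the measured TCP pose, the force, the opening and the grip force at its end, in the units of the state.
- sense(): the state, without advancing time (a new reading comes with each control period).
- snapshot(name): name is "side" or "top" or "wrist"; returns (picture, depth): 480x640x3 uint8, red, green, blue; 480x640 float32, mm along the optical axis (not along the pixel's ray), 0 where there is no reading.
- calibration(name): a dict with "fovy" (degrees; the focal length in pixels is half the picture's height over the tangent of half this angle, whatever the lens; pixels are square), "cx", "cy" (the principal point, pixels), "rvec" (rotation vector, rad) and "tvec" (3), from world to camera coordinates, as OpenCV has them; the wrist camera has in their place "tool_from_camera" (4x4, takes a point from camera to tool coordinates, whose origin is the TCP and whose axes are the flange's). Camera axes: x right, y down, z forward; pixel columns grow to the right and rows downward; lengths in mm; the calibration is good to about 2 mm. The wrist camera is an equidistant fisheye: a pixel r from the principal point sees the ray r / f radians off the axis. A picture is of the moment at which its call begins: read the wrist's pose just before it. calibration takes no time and is no camera call.
- hand_in(): hands the job in; it is judged then, once.
The state is a dict: "time": time; "joint_pos": joint angles; "qd": joint speeds; "joint_efforts": joint torques, N m; "tool_pos": TCP position; "tcp_rot": TCP orientation; "ft_force": force on the tool from outside, world axes, zero at the start; "wrist_torque": the same for the moment, N m; "finger_gap": finger opening in mm; "grip_force": force on a finger pad.
Only numpy, scipy, OpenCV 4.12 (cv2) and the standard library are available. Lean on these libraries where they do the work, as an engineer would, in place of code of your own. Each camera call takes 0.05 s, during which the arm holds its last target. There are 200 camera calls.

### The job

Put the three steel setup blocks (the V block, the black step block and the flat drilled block) away in the wooden trays, each upright and flat on the floor of the tray whose pocket has its shape: the largest pocket is for the flat drilled block, the nearly square one for the V block, and the narrow one for the step block. Leave the turned wheel and the collet where they are.

Things in the scene. Friction and masses are not known exactly. Their poses are not given: they have to be found in the camera images.
- v_block: Loose grey steel V block, 42 (x) x 45 (y) x 38 (z) mm, about 0.33 kg, standing with its open V upwards. Origin: centre of the underside; z up. The V runs along x and its bottom is 16 mm up; grasp across y (45 mm, upright outer sides).
- step_block: Loose black steel step block shaped like a small staircase: 26 (x) x 60 (y) x 45 (z) mm, about 0.16 kg. Origin: centre of the underside; z up. The stairs climb along y, full height at the +y end. Grasp across x (26 mm, upright flat sides), best 8 mm from the middle towards the tall end.
- flat_block: Loose bright steel oblong block drilled with rows of holes, 50 (x) x 75 (y) x 25 (z) mm, about 0.68 kg, lying flat. Origin: centre of the underside; z up. Grasp across x (50 mm).
- tray_v: Fixed low wooden tray, cork-lined, with a plain light wooden rim all round; pocket 62 (x) x 65 (y) mm, nearly square, rim 8 mm wide and 10 mm high above the worktop, pocket floor 4 mm above the worktop. Origin: centre of the underside, on the worktop; z up, y along the slightly longer side of the pocket. Lies level. It belongs to the V block.
- tray_step: Fixed low wooden tray, cork-lined, with a plain light wooden rim all round; pocket 46 (x) x 80 (y) mm, the narrow one, rim 8 mm wide and 10 mm high above the worktop, pocket floor 4 mm above the worktop. Origin: centre of the underside, on the worktop; z up, y along the long side of the pocket. Lies level. It belongs to the step block.
- tray_block: Fixed low wooden tray, cork-lined, with a plain light wooden rim all round; pocket 70 (x) x 95 (y) mm, the largest, rim 8 mm wide and 10 mm high above the worktop, pocket floor 4 mm above the worktop. Origin: centre of the underside, on the worktop; z up, y along the long side of the pocket. Lies level. It belongs to the flat drilled block.
- wheel: Bystander, to be left where it is: loose turned aluminium wheel lying flat, 58 mm in diameter and 23 mm high. Origin: centre of the underside. It stands with the blocks on the front strip of the worktop, to the right; behind them from x = 0.59 m on is a milling machine's table, 0.16 m high with slide rails up to 0.19 m.
- collet: Bystander near the trays, to be left where it is: loose grey steel spring collet standing upright, 26 mm in diameter and 31 mm high. Origin: centre of the underside. The machine's fixed handwheels are near: one 0.11 m high between blocks and trays (x = 0.45 to 0.48, y = -0.02 to 0.11 m), one reaching 0.25 m high at x = 0.55 to 0.61, y = 0.15 to 0.28 m. Carry things above them.

How it is judged (in metres and radians):
At the end, for the whole second after the job is handed in: Each of the three blocks rests in its own tray: its centre within 15 mm of the tray's centre seen from above, its underside on the pocket floor (less than 8 mm above the worktop), upright within 0.1 rad, released and at rest (horizontal distance between v_block and tray_v below 0.015 m and z of v_block in the frame of tray_v below 0.008 m and angle between each of v_block, step_block, flat_block's own z axis and vertical below 0.1 rad and linear speed of each of v_block, step_block, flat_block below 0.02 m/s and contact force between each of v_block, step_block, flat_block and the fingers below 0.1 N and horizontal distance between step_block and tray_step below 0.015 m and z of step_block in the frame of tray_step below 0.008 m and horizontal distance between flat_block and tray_block below 0.015 m and z of flat_block in the frame of tray_block below 0.008 m); the robot touches nothing.
It fails at once if the turned wheel or the collet is shifted by more than 20 mm (distance of any of wheel, collet from where it was at the start of the episode above 0.02 m).
It also fails if it takes over 106 s, if anything falls off the work surface, if the arm or the gripper's body presses on something with over 40 N, if the wrist force passes 120 N, or if a joint passes its speed limit or range.

## Working session

There is one attempt and no reset: what is moved stays moved. The work goes in short steps, Python scripts to look and compute and a shell command to move; the robot and the scene stay as the last step left them, time stands still between calls to the robot, and variables do not carry over. Pictures are saved under pics/ and viewed, at most 14 in all, crops included, and the job is handed in when it is done.

```bash
mkdir -p pics; ls; cat > h.py <<'E'
import numpy as np, cv2
from scipy.spatial.transform import Rotation as R
from bench import sense, snapshot, calibration, hand_in
def snap(n,tag):
    s=sense(); p,d=snapshot(n)
    cv2.imwrite(f'pics/{tag}.png',p[:,:,::-1]); np.savez(f'pics/{tag}.npz',d=d,p=p,tp=s['tool_pos'],tr=s['tcp_rot'],n=n)
    return p,d,s
def pts(tag,uv):
    """world points of pixels, by depth"""
    z=np.load(f'pics/{tag}.npz'); n=str(z['n']); c=calibration(n); d=z['d']
    f=240/np.tan(np.radians(c['fovy'])/2); o=[]
    for u,v in uv:
        u0,v0=int(round(u)),int(round(v)); w=d[max(v0-1,0):v0+2,max(u0-1,0):u0+2]; w=w[w>0]; dep=np.median(w) if len(w) else 0
        a=np.array([u-c['cx'],v-c['cy']])
        if n=='wrist':
            r=np.hypot(*a); t=r/f; ray=np.array([*(a/max(r,1e-9)*np.tan(t)),1])
            T=np.array(c['tool_from_camera']); P=T[:3,:3]@(ray*dep)+T[:3,3]
            o.append(R.from_euler('xyz',z['tr'],degrees=True).apply(P)+z['tp'])
        else:
            P=np.array([*(a/f),1])*dep
            o.append(R.from_rotvec(np.ravel(c['rvec'])).inv().apply(P-np.ravel(c['tvec'])))
    return np.array(o)
E
python3 - <<'E'
from h import *
print(sense()); print(calibration('wrist')); print(calibration('top'))
snap('top','t0'); snap('side','s0')
E
```

```text
pics
{'time': 0.0, 'joint_pos': array([ 6.35181871e+01,  7.51381594e+00,  8.53312867e+01,  5.52208192e-04,
        8.72623749e+01, -4.89502756e+00]), 'qd': array([-0.00511593,  0.12420624,  0.04236026,  0.01222078,  0.00391247,
       -0.05676919]), 'joint_efforts': array([ 3.12640012e-03, -5.69396710e+01, -5.00550377e+01, -8.81827236e-05,
        1.45604450e-02, -4.83275346e-05]), 'tool_pos': array([220.50570862, 557.44564089, 252.2386385 ]), 'tcp_rot': array([-1.79892961e+02, -9.72062288e-03,  1.58413179e+02]), 'ft_force': array([-0.09815609, -0.62620013, -0.31474256]), 'wrist_torque': array([ 0.04934216,  0.0045451 , -0.00491988]), 'grip_force': 0.0, 'finger_gap': 85.24627413972784}
{'fovy': 65.70646984690485, 'cx': 313.3655320182687, 'cy': 232.9688888828309, 'tool_from_camera': array([[ 2.40902992e-04, -9.48187990e-01, -3.17709737e-01,
         8.25660325e+01],
       [ 9.99999955e-01,  1.71490230e-04,  2.46445092e-04,
        -5.02105141e-01],
       [-1.79192160e-04, -3.17709782e-01,  9.48187989e-01,
        -1.20339480e+02],
       [ 0.00000000e+00,  0.00000000e+00,  0.00000000e+00,
         1.00000000e+00]])}
{'fovy': 54.49909961963875, 'cx': 316.8499873367012, 'cy': 233.40852801362487, 'rvec': array([ 2.17931318, -2.12437723,  0.10018345]), 'tvec': array([ 25.36986022, 480.51557279, 997.89863811])}
```

View pics/t0.png

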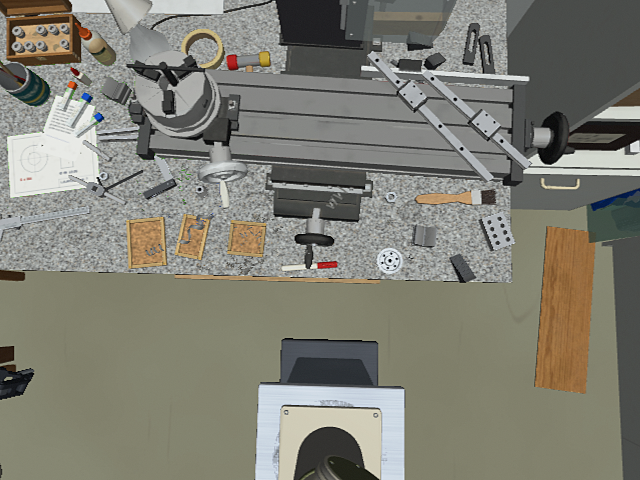

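View pics/s0.png

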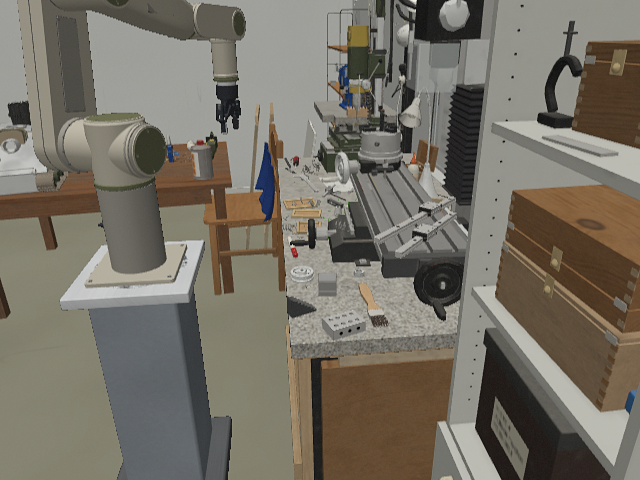

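The top view shows the trays at (146,242), (192,236) and (246,238). The V block is at (424,235), the flat block at (497,231), the step block at (461,267) and the wheel at (390,260). I'll enlarge both areas next.

```bash
python3 - <<'E'
from h import *
np.set_printoptions(suppress=True,precision=1)
uv=[(129,220),(163,217),(167,264),(130,268),(183,216),(208,216),(202,257),(178,255),(229,223),(264,223),(264,255),(229,255),(424,235),(497,231),(461,267),(390,260),(350,215),(370,240)]
print(pts('t0',uv))
p=cv2.imread('pics/t0.png')
a=cv2.resize(p[175:285,80:280],None,fx=4,fy=4,interpolation=2); b=cv2.resize(p[195:285,370:520],None,fx=4,fy=4,interpolation=2)
cv2.imwrite('pics/c1.png',a); cv2.imwrite('pics/c2.png',b)
E
```

```text
[[ 502.4  465.9    6.9]
 [ 512.   390.6    1.1]
 [ 405.2  375.3   -0.9]
 [ 393.7  455.9    6.4]
 [ 514.3  342.6    8. ]
 [ 508.   272.1   59.8]
 [ 422.9  296.1    0.9]
 [ 425.7  349.2    6.2]
 [ 502.   239.    -0.8]
 [ 502.6  157.8    9. ]
 [ 431.   156.1   -0.1]
 [ 429.   235.3    0.2]
 [ 482.9 -198.9   19.6]
 [ 495.1 -357.2   24.3]
 [ 414.2 -278.1   24.1]
 [ 425.6 -124.2   21.7]
 [ 519.   -33.5   49.5]
 [ 471.   -81.9   -1.1]]
```

View pics/c1.png

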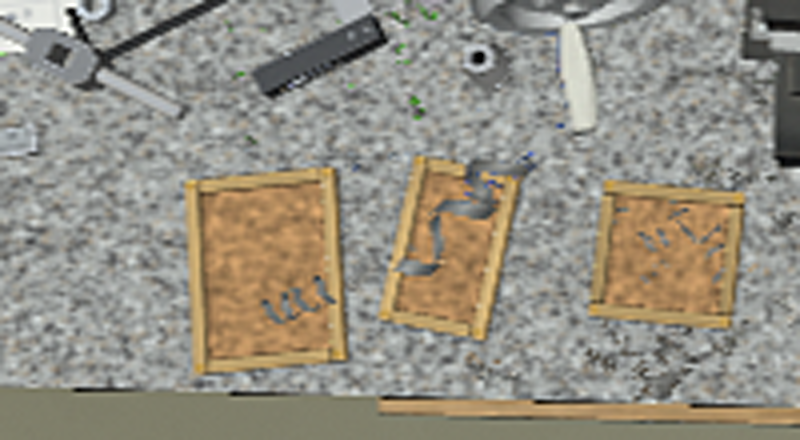

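View pics/c2.png

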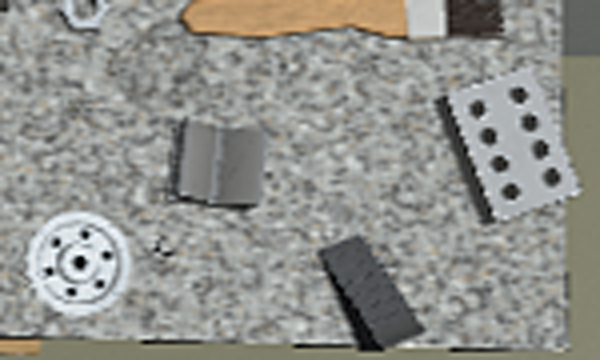

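The trays left to right in the crop are block, step and V. The collet sits at c1 (478,57). In c2 the V block's groove runs almost along world x, and the step block's tall end is at the lower right (405,330). Next I'll intersect the rays with the known height planes.

```bash
cat >> h.py <<'E'
def rays(tag,uv):
    z=np.load(f'pics/{tag}.npz'); n=str(z['n']); c=calibration(n); f=240/np.tan(np.radians(c['fovy'])/2)
    a=(np.array(uv,float)-[c['cx'],c['cy']])/f
    if n=='wrist':
        t=np.linalg.norm(a,axis=1,keepdims=True); d=np.hstack([a/t*np.sin(t),np.cos(t)]); T=np.array(c['tool_from_camera'])
        W=R.from_euler('xyz',z['tr'],degrees=True); return W.apply(T[:3,3])+z['tp'], W.apply(d@T[:3,:3].T)
    d=np.hstack([a,np.ones((len(a),1))]); W=R.from_rotvec(np.ravel(c['rvec'])).inv()
    return W.apply(-np.ravel(c['tvec'])), W.apply(d)
def onz(tag,uv,h):
    o,d=rays(tag,uv); return o+d*((h-o[2])/d[:,2])[:,None]
def rect(P):
    """centre, sides and direction (world yaw) of the longer side from corners in order"""
    P=P[:,:2]; e=np.roll(P,-1,0)-P; L=np.linalg.norm(e,axis=1)
    a=(e[0]-e[2])/2; b=(e[1]-e[3])/2; m=a if np.hypot(*a)>np.hypot(*b) else b
    return P.mean(0).round(1), L.round(1), round(np.degrees(np.arctan2(m[1],m[0]))%180,1), round(np.degrees(np.arctan2(a[1],a[0]))%180,1)
E
python3 - <<'E'
from h import *
np.set_printoptions(suppress=True,precision=1)
print('cam',rays('t0',[(0,0)])[0])
c1=lambda l:np.array(l)/4+[79.6,174.6]; c2=lambda l:np.array(l)/4+[369.6,194.6]
print('trayblock 86x111',rect(onz('t0',c1([(186,183),(334,168),(346,360),(198,373)]),10)))
print('traystep 62x96',rect(onz('t0',c1([(418,156),(520,178),(484,339),(380,320)]),10)))
print('trayv 78x81',rect(onz('t0',c1([(605,181),(744,194),(731,327),(589,313)]),10)))
print('flat 50x75',rect(onz('t0',c2([(446,97),(530,69),(580,192),(495,221)]),25)))
print('v 42x45',rect(onz('t0',c2([(188,122),(265,127),(260,207),(181,198)]),38)))
print('collet',onz('t0',c1([(478,57)]),31))
print('wheel',onz('t0',c2([(79,262)]),23))
print('step ends: low, tall', onz('t0',c2([(340,246)]),10), onz('t0',c2([(405,338)]),45))
# depth cloud
u,v=np.meshgrid(np.arange(370,520),np.arange(195,285)); z=np.load('pics/t0.npz')['d']
o,d=rays('t0',np.c_[u.ravel(),v.ravel()]); fw=R.from_rotvec(np.ravel(calibration('top')['rvec'])).inv().apply([0,0,1])
P=o+d*z[195:285,370:520].reshape(-1,1)
for n,c,lo in (('v',(483,-199),30),('flat',(495,-357),15),('step',(414,-278),8)):
    m=(np.hypot(*(P[:,:2]-c).T)<55)&(P[:,2]>lo)&(P[:,2]<55); Q=P[m]
    print(n,m.sum(),Q[:,2].max(),cv2.minAreaRect(Q[:,:2].astype(np.float32)))
    if n=='step':
        for k in range(0,len(Q),12): print(Q[k].round(),end=' ')
z=np.load('pics/t0.npz')['d']; print(z[210:222,200:214])
E
```

```text
cam [ 362.5   13.9 1046.8]
trayblock 86x111 (array([452.5, 422. ]), array([ 84.5, 109.1,  83.5, 108.1]), np.float64(7.5), np.float64(96.8))
traystep 62x96 (array([467.8, 318.3]), array([59.7, 92.6, 59.9, 94.7]), np.float64(170.4), np.float64(80.2))
trayv 78x81 (array([467.6, 195.9]), array([79.1, 75.2, 80.2, 74.9]), np.float64(85.9), np.float64(85.9))
flat 50x75 (array([ 495.6, -358.6]), array([49. , 72.2, 49.3, 72.4]), np.float64(20.8), np.float64(110.0))
v 42x45 (array([ 479.8, -198.2]), array([41.7, 43.8, 42.7, 41.7]), np.float64(175.7), np.float64(86.2))
collet [[573.  302.9  31. ]]
wheel [[ 425.3 -122.6   23. ]]
step ends: low, tall [[ 438.6 -268.3   10. ]] [[ 388.  -292.8   45. ]]
v 241 42.29831954218673 ((480.5419006347656, -197.35873413085938), (45.656982421875, 42.293453216552734), 83.39685821533203)
flat 753 29.460637299853033 ((496.1332092285156, -358.4659729003906), (74.94487762451172, 51.92535400390625), 20.339536666870117)
step 360 46.25725547488821 ((413.92620849609375, -280.85345458984375), (59.75899124145508, 27.90874671936035), 22.81285858154297)
[ 444. -281.    8.]
[... 1116 characters left out ...]
   997.2 1000.6 1000.7 1068.8 1065.  1063.3 1061.3
  1066.7 1065.4 1063.3 1062.6]
 [1000.2  996.3  997.8  997.8  998.4  999.3 1001.6 1002.6 1002.9 1005.1
  1002.6 1004.7 1008.2 1009.5]
 [ 997.8  997.5  998.   997.9  999.7  995.4 1001.9 1000.2 1001.2 1001.5
  1003.  1009.2 1011.8 1065.7]
 [1055.8 1054.1  997.1 1002.3  997.9  998.  1001.  1000.7 1003.1 1001.4
  1004.2 1011.1 1065.3 1063.9]
 [1053.4 1054.6 1054.7 1054.7 1052.3 1054.  1054.4 1054.3 1002.1 1057.6
  1063.9 1060.7 1064.3 1061.4]
 [1024.6 1056.8 1018.8 1019.  1052.3 1055.2 1054.4 1054.7 1050.  1054.6
  1063.6 1065.2 1059.7 1067.5]
 [1021.8 1021.8 1056.6 1013.4 1013.4 1061.2 1052.5 1053.7 1053.7 1056.2
  1060.5 1064.2 1061.9 1058.6]]
```

```bash
cat >> h.py <<'E'
def go(*targets):
    """shift (cm) and turn (rad) to world targets (x,y,z mm,yaw deg) from the present measured pose"""
    s=sense(); W=R.from_euler('xyz',s['tcp_rot'],degrees=True); W=R.from_euler('xyz',[180,0,s['tcp_rot'][2]],degrees=True)
    print('t',round(s['time'],1),'pose',s['tool_pos'].round(1),s['tcp_rot'].round(1),'gap',round(s['finger_gap'],1))
    for x,y,z,w in targets:
        d=W.inv().apply(np.array([x,y,z])-s['tool_pos'])/10; t=-((w-s['tcp_rot'][2]+180)%360-180)
        print(d.round(2),'turn',round(np.radians(t),3),'dist',round(float(np.linalg.norm(d)),1),'q6 at end',round(90+np.degrees(np.arctan2(y,x))-w,1))
E
python3 - <<'E'
from h import *
go((480,-198,230,175))
E
```

```text
t 0.1 pose [220.6 557.5 252.4] [-179.9   -0.   158.4] gap 85.3
[-51.93 -60.7    2.24] turn -0.29 dist 79.9 q6 at end -107.4
```

```bash
python3 -m crank '[[-51.9,-60.7,2.2,-0.29,8.5],[-51.9,-60.7,2.2,-0.29,8.5],[-51.9,-60.7,2.2,-0.29,8.5],[-51.9,-60.7,2.2,-0.29,8.5],[-51.9,-60.7,2.2,-0.29,8.5],[-51.9,-60.7,2.2,-0.29,8.5],[-51.9,-60.7,2.2,-0.29,8.5],[-51.9,-60.7,2.2,-0.29,8.5],[-51.9,-60.7,2.2,-0.29,8.5],[-51.9,-60.7,2.2,-0.29,8.5],[-51.9,-60.7,2.2,-0.29,8.5],[-51.9,-60.7,2.2,-0.29,8.5],[-51.9,-60.7,2.2,-0.29,8.5],[-51.9,-60.7,2.2,-0.29,8.5],[-51.9,-60.7,2.2,-0.29,8.5],[-51.9,-60.7,2.2,-0.29,8.5],[-51.9,-60.7,2.2,-0.29,8.5],[-51.9,-60.7,2.2,-0.29,8.5],[-51.9,-60.7,2.2,-0.29,8.5],[-51.9,-60.7,2.2,-0.29,8.5]]'
python3 - <<'E'
from h import *
go((480,-198,230,175),(480,-198,33,175)); print(sense()['joint_pos'])
E
```

```text
time: 2.1
tool_pos: [479.9, -196.3, 231.5]
tcp_rot: [180.0, 0.0, 175.1]
ft_force: [0.5, 0.1, 0.5]
finger_gap: 84.9
grip_force: 0.0
t 2.1 pose [ 479.9 -196.3  231.5] [180.    0.  175.1] gap 84.9
[-0.02 -0.17  0.15] turn 0.002 dist 0.2 q6 at end -107.4
[-0.02 -0.17 19.85] turn 0.002 dist 19.9 q6 at end -107.4
[-2.79192820e+01 -4.60287293e+00  9.98219922e+01  9.10011864e-03
  8.47645908e+01 -1.13029464e+02]
```

```bash
python3 - <<'E'
from h import *
snap('wrist','w1')
E
```

```text
(no output)
```

View pics/w1.png

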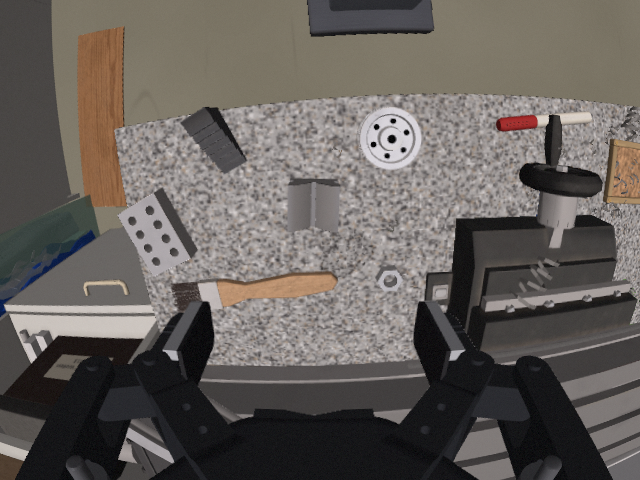

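The wrist view shows the V block at (289–340, 180–230) with its groove line at column 314. The flat block is at (155,232), the step block at (213,140) and the wheel at (391,138). I'll check the top-view measurements against these.

```bash
python3 - <<'E'
from h import *
np.set_printoptions(suppress=True,precision=1)
print('v sides',onz('w1',[(289,210),(340,210)],38)); print('groove',onz('w1',[(314,190),(314,226)],16))
print('flat top',rect(onz('w1',[(119,217),(158,195),(193,250),(152,275)],25)),'wheel',onz('w1',[(391,138)],23))
E
```

```text
v sides [[ 479.5 -217.8   38. ]
 [ 483.3 -173.4   38. ]]
groove [[ 468.2 -194.9   16. ]
 [ 502.9 -197.8   16. ]]
flat top (array([ 495.5, -355.7]), array([52. , 63.6, 57.3, 69.1]), np.float64(21.5), np.float64(112.2)) wheel [[ 424.5 -122.4   23. ]]
```

```bash
python3 -m crank '[[-0.05,0,5,0,7.5],[-0.05,0,10,0,7.5],[-0.05,0,14,0,7.5],[-0.05,0,17,0,7.5],[-0.05,0,18.5,0,7.5],[-0.05,0,19.3,0,7.5],[-0.05,0,19.9,0,7.5],[-0.05,0,19.9,0,7.5],[-0.05,0,19.9,0,7.5],[-0.05,0,19.9,0,4],[-0.05,0,19.9,0,4],[-0.05,0,19.9,0,4],[-0.05,0,19.9,0,4],[-0.05,0,19.9,0,4],[-0.05,0,19.9,0,4],[-0.05,0,19.9,0,4]]' 60
python3 - <<'E'
from h import *
go((480,-196,200,175))
go((467.6,195.9,200,176))
E
```

```text
time: 3.75
tool_pos: [481.4, -198.0, 33.5]
tcp_rot: [-180.0, 0.1, 175.0]
ft_force: [-0.2, -0.3, 6.6]
finger_gap: 44.2
grip_force: 63.1
t 3.8 pose [ 481.4 -198.    33.5] [-1.80e+02  1.00e-01  1.75e+02] gap 44.2
[  0.16   0.18 -16.65] turn 0.0 dist 16.7 q6 at end -107.2
t 3.8 pose [ 481.4 -198.    33.5] [-1.80e+02  1.00e-01  1.75e+02] gap 44.2
[  4.79  39.12 -16.65] turn -0.017 dist 42.8 q6 at end -63.3
```

```bash
python3 -m crank '[[0,0,-1,0,4],[0,0,-4,0,4],[0,0,-8,0,4],[0,0,-12.5,0,4],[0,0,-17,0,4],[0.6,4,-17,0,4],[1.1,8.5,-17,0,4],[1.7,13,-17,0,4],[2.3,17.5,-17,0,4],[2.8,22,-17,0,4],[3.4,26.5,-17,0,4],[3.9,31,-17,-0.017,4],[4.4,35,-17,-0.017,4],[4.8,39.1,-17,-0.017,4],[4.8,39.1,-17,-0.017,4],[4.8,39.1,-17,-0.017,4],[4.8,39.1,-17,-0.017,4],[4.8,39.1,-17,-0.017,4]]'
python3 - <<'E'
from h import *
go((467.6,195.9,40,176)); snap('wrist','w2')
E
```

```text
time: 5.55
tool_pos: [466.6, 195.1, 202.2]
tcp_rot: [-180.0, -0.0, 175.9]
ft_force: [0.9, 0.6, -4.5]
finger_gap: 44.1
grip_force: 62.9
t 5.5 pose [466.6 195.1 202.2] [-180.    -0.   175.9] gap 44.1
[-0.1   0.09 16.22] turn -0.002 dist 16.2 q6 at end -63.3
```

View pics/w2.png

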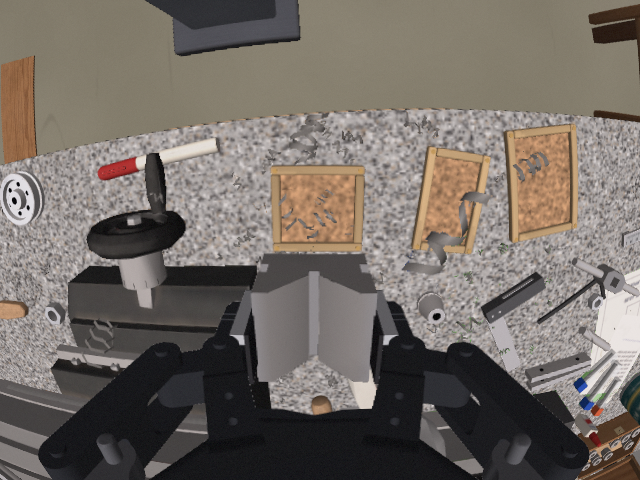

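The V tray corners are (271,167), (364,167), (363,250) and (273,250). The carried block's front top edge runs from (252,291) to (377,291). A curly swarf ribbon lies over the step tray at (470,205)–(435,245), so I'll check its height.

```bash
python3 - <<'E'
from h import *
np.set_printoptions(suppress=True,precision=1)
print('trayv',rect(onz('w2',[(271,167),(364,167),(363,250),(273,250)],10)))
print('traystep',rect(onz('w2',[(429,147),(491,155),(470,253),(413,248)],10)))
print('trayblock',rect(onz('w2',[(505,130),(575,124),(579,228),(512,243)],10)))
print('vblock',onz('w2',[(252,291),(377,291)],206.7), pts('w2',[(260,300),(370,300)]))
print('collet',onz('w2',[(436,314)],31),'swarf',pts('w2',[(466,212),(464,225),(437,240),(425,267),(480,198),(525,168),(318,125),(300,215)]))
E
```

```text
trayv (array([467.4, 198.7]), array([79. , 75.5, 81.5, 75.3]), np.float64(86.0), np.float64(86.0))
traystep (array([468., 321.]), array([61.3, 95.5, 59.2, 93.3]), np.float64(170.4), np.float64(81.4))
trayblock (array([453., 425.]), array([ 86. , 111. ,  88.8, 111.5]), np.float64(8.5), np.float64(96.2))
vblock [[442.9 174.9 206.7]
 [446.  219.  206.7]] [[446.7 177.2 206.6]
 [449.6 216.4 206.5]]
collet [[570.3 303.8  31. ]] swarf [[479.9 337.7   4.1]
 [478.3 318.4  46.2]
 [484.6 290.3  59.4]
 [504.4 279.6  64.7]
 [452.3 325.2  60.4]
 [439.1 401.6   3.6]
 [394.8 203.9   2.3]
 [472.7 182.5   4.3]]
```

```bash
python3 -m crank '[[-0.07,0.22,4,0,4],[-0.07,0.22,8,0,4],[-0.07,0.22,11.5,0,4],[-0.07,0.22,13.5,0,4],[-0.07,0.22,14.5,0,4],[-0.07,0.22,15.3,0,4],[-0.07,0.22,16,0,4],[-0.07,0.22,16.3,0,4],[-0.07,0.22,16.45,0,4],[-0.07,0.22,16.45,0,4],[-0.07,0.22,16.45,0,4]]'
```

```text
time: 6.7
tool_pos: [467.9, 198.5, 38.4]
tcp_rot: [180.0, 0.1, 176.0]
ft_force: [0.3, 0.1, -4.3]
finger_gap: 44.1
grip_force: 62.8
```

```bash
python3 -m crank '[[0,0,0.15,0,4],[0,0,0.15,0,4],[0,0,0.15,0,6.8],[0,0,0.15,0,6.8],[0,0,0.15,0,6.8],[0,0,0.1,0,6.8],[0,0,-1,0,6.8],[0,0,-5,0,6.8],[0,0,-10,0,6.8],[0,0,-16,0,8],[0,0,-16,0,8],[0,0,-16,0,8]]'
python3 - <<'E'
from h import *
go((495.8,-357.5,200,199)); snap('wrist','w3')
p=cv2.imread('pics/w3.png'); cv2.imwrite('pics/c3.png',p[100:400,180:480])
E
```

```text
time: 7.9
tool_pos: [469.4, 198.9, 201.8]
tcp_rot: [179.9, 0.4, 176.0]
ft_force: [0.2, -0.0, 0.1]
finger_gap: 79.8
grip_force: 0.0
t 7.9 pose [469.4 198.9 201.8] [179.9   0.4 176. ] gap 79.8
[ -6.51 -55.33   0.18] turn -0.401 dist 55.7 q6 at end -144.8
```

View pics/c3.png

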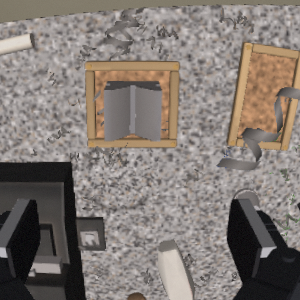

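The V block is upright and centred in its tray, at crop (132,110). Next is the flat block.

```bash
python3 -m crank '[[-0.6,-5,0.2,-0.04,8],[-1.2,-10,0.2,-0.08,8],[-1.8,-15,0.2,-0.12,8],[-2.4,-20,0.2,-0.16,8],[-3,-25,0.2,-0.2,8],[-3.5,-30,0.2,-0.24,8],[-4.1,-35,0.2,-0.28,8],[-4.7,-40,0.2,-0.32,8],[-5.3,-45,0.2,-0.36,8],[-5.9,-50,0.2,-0.4,8],[-6.5,-54,0.2,-0.4,8],[-6.5,-55.3,0.2,-0.4,8],[-6.5,-55.3,0.2,-0.4,8],[-6.5,-55.3,0.2,-0.4,8],[-6.5,-55.3,0.2,-0.4,8],[-6.5,-55.3,0.2,-0.4,8]]'
python3 - <<'E'
from h import *
go((495.8,-357.5,30,199.5)); print(sense()['joint_pos'].round(1)); snap('wrist','w4')
E
```

```text
time: 9.55
tool_pos: [494.0, -356.3, 195.7]
tcp_rot: [180.0, -0.0, -161.0]
ft_force: [-0.1, 0.4, 1.0]
finger_gap: 80.3
grip_force: 0.0
t 9.6 pose [ 494.  -356.3  195.7] [ 180.   -0. -161.] gap 80.3
[-0.13 -0.17 16.57] turn -0.008 dist 16.6 q6 at end -145.3
[ -40.6   10.7   87.7    0.    81.6 -149.7]
```

View pics/w4.png

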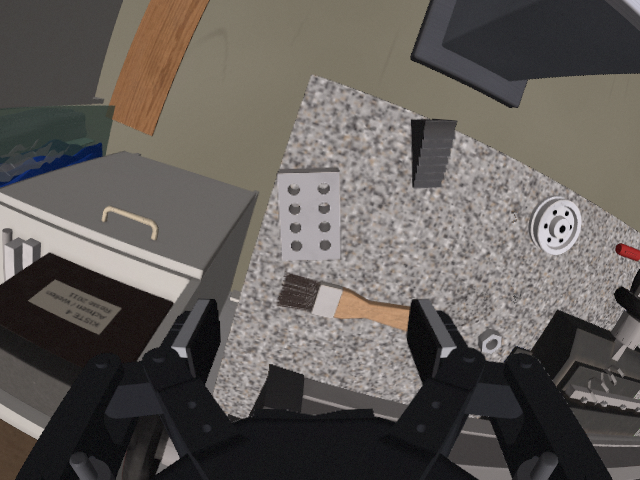

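The flat block's top corners are (279,171), (339,169), (341,259) and (282,262), nearly square to the gripper. The step block's tall end is at (433,125) and its low end at (428,185).

```bash
python3 - <<'E'
from h import *
np.set_printoptions(suppress=True,precision=1)
r=rect(onz('w4',[(279,171),(339,169),(341,259),(282,262)],25)); print(r)
print('step tall edge, low edge',onz('w4',[(411,121),(456,122)],45),onz('w4',[(414,187),(440,187)],9))
x,y=(r[0]+[495.8,-358.5])/2; print(x,y); go((x,y,30,199.3))
E
```

```text
(array([ 495.6, -358.1]), array([47.5, 76.6, 50.2, 77.8]), np.float64(20.4), np.float64(111.6))
step tall edge, low edge [[ 396.2 -313.9   45. ]
 [ 383.1 -280.5   45. ]] [[ 445.3 -281.1    9. ]
 [ 436.9 -258.7    9. ]]
495.70000000000005 -358.3
t 9.6 pose [ 494.  -356.5  195.9] [ 180.    0. -161.] gap 80.2
[-0.1 -0.2 16.6] turn -0.005 dist 16.6 q6 at end -145.2
```

```bash
python3 -m crank '[[-0.1,-0.2,4,0,8],[-0.1,-0.2,8,0,8],[-0.1,-0.2,12,0,8],[-0.1,-0.2,14,0,8],[-0.1,-0.2,15.3,0,8],[-0.1,-0.2,16.2,0,8],[-0.1,-0.2,16.6,0,8],[-0.1,-0.2,16.6,0,8],[-0.1,-0.2,16.6,0,4.5],[-0.1,-0.2,16.6,0,4.5],[-0.1,-0.2,16.6,0,4.5],[-0.1,-0.2,16.6,0,4.5],[-0.1,-0.2,16.6,0,4.5],[-0.1,-0.2,16.6,0,4.5],[-0.1,-0.2,16.6,0,4.5]]' 100
python3 - <<'E'
from h import *
go((495,-358,200,199),(452.8,423.5,200,188))
E
```

```text
time: 11.1
tool_pos: [496.2, -360.1, 31.8]
tcp_rot: [-179.9, 0.1, -161.1]
ft_force: [-1.8, 2.0, 6.9]
finger_gap: 47.5
grip_force: 104.7
t 11.1 pose [ 496.2 -360.1   31.8] [-1.799e+02  1.000e-01 -1.611e+02] gap 47.5
[  0.05   0.24 -16.82] turn -0.001 dist 16.8 q6 at end -144.9
[-21.3   75.53 -16.82] turn 0.191 dist 80.3 q6 at end -54.9
```

```bash
python3 -m crank '[[0,0,-1,0,4.5],[0,0,-4,0,4.5],[0,0,-8,0,4.5],[0,0,-12.5,0,4.5],[0,0,-17,0,4.5],[-1,3.6,-17,0.01,4.5],[-2.3,8.2,-17,0.02,4.5],[-3.6,12.8,-17,0.03,4.5],[-4.9,17.4,-17,0.04,4.5],[-6.2,22,-17,0.05,4.5],[-7.5,26.6,-17,0.06,4.5],[-8.8,31.2,-17,0.08,4.5],[-10.1,35.8,-17,0.1,4.5],[-11.4,40.4,-17,0.12,4.5],[-12.7,45,-17,0.13,4.5],[-14,49.6,-17,0.14,4.5]]'
python3 - <<'E'
from h import *
go((452.8,423.5,200,188))
E
```

```text
time: 12.7
tool_pos: [465.8, 156.9, 199.7]
tcp_rot: [-180.0, -0.0, -169.1]
ft_force: [2.0, -0.5, -6.8]
finger_gap: 47.4
grip_force: 105.2
t 12.7 pose [465.8 156.9 199.7] [-180.    -0.  -169.1] gap 47.4
[-3.75 26.43 -0.03] turn 0.05 dist 26.7 q6 at end -54.9
```

```bash
python3 -m crank '[[-0.5,4,0,0.01,4.5],[-1.2,8.5,0,0.02,4.5],[-1.8,13,0,0.03,4.5],[-2.5,17.5,0,0.05,4.5],[-3.1,22,0,0.05,4.5],[-3.5,24.5,0,0.05,4.5],[-3.6,25.2,0,0.05,4.5],[-3.6,25.2,0,0.05,4.5],[-3.6,25.2,0,0.05,4.5],[-3.6,25.2,0,0.05,4.5]]'
python3 - <<'E'
from h import *
go((452.8,423.5,36,188)); snap('wrist','w5')
E
```

```text
time: 13.7
tool_pos: [454.9, 408.0, 199.7]
tcp_rot: [-180.0, -0.0, -172.0]
ft_force: [0.6, -0.2, -7.3]
finger_gap: 47.3
grip_force: 105.4
t 13.7 pose [454.9 408.  199.7] [-180.   -0. -172.] gap 47.3
[-1.000e-02  1.560e+00  1.637e+01] turn -0.001 dist 16.4 q6 at end -54.9
```

View pics/w5.png

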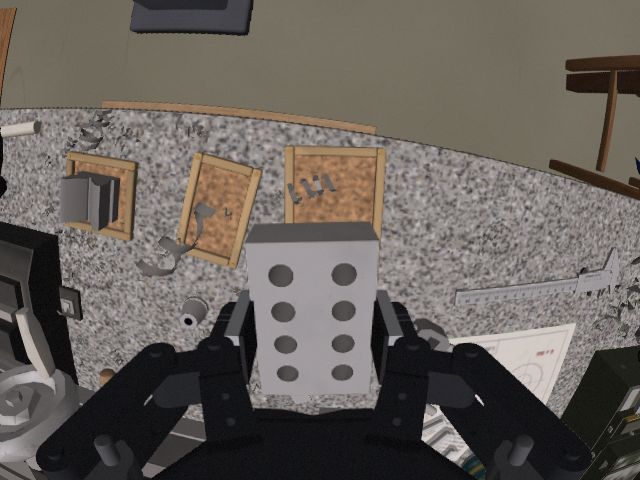

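The tray's front corners are (285,147) and (385,149). The held block's top corners are (246,242), (379,240), (370,392) and (262,394).

```bash
python3 - <<'E'
from h import *
np.set_printoptions(suppress=True,precision=1)
print(rect(onz('w5',[(246,242),(379,240),(370,392),(262,394)],193)))
P=onz('w5',[(285,147),(385,149)],10); m=P.mean(0)[:2]; a=np.radians(8); print(P,'tray centre',m+55.5*np.array([np.cos(a),np.sin(a)]))
print('step tray',rect(onz('w5',[(197,152),(261,172),(236,268),(179,233)],10)))
E
```

```text
(array([454.9, 408.5]), array([48.8, 74.1, 49.5, 74.5]), np.float64(9.1), np.float64(99.1))
[[404.4 377.   10. ]
 [393.7 460.2  10. ]] tray centre [454.  426.3]
step tray (array([464.4, 323.5]), array([58.8, 92.7, 62.3, 77.1]), np.float64(170.5), np.float64(71.8))
```

```bash
python3 -m crank '[[-0.06,1.6,2,0,4.5],[-0.06,1.6,6,0,4.5],[-0.06,1.6,10,0,4.5],[-0.06,1.6,13,0,4.5],[-0.06,1.6,14.5,0,4.5],[-0.06,1.6,15.3,0,4.5],[-0.06,1.6,15.9,0,4.5],[-0.06,1.6,16.25,0,4.5],[-0.06,1.6,16.4,0,4.5],[-0.06,1.6,16.4,0,4.5],[-0.06,1.6,16.4,0,4.5]]'
```

```text
time: 14.85
tool_pos: [453.4, 425.8, 36.7]
tcp_rot: [180.0, 0.1, -172.0]
ft_force: [0.4, 0.8, -6.3]
finger_gap: 47.3
grip_force: 105.3
```

```bash
python3 -m crank '[[0,0,0.15,0,4.5],[0,0,0.15,0,4.5],[0,0,0.15,0,6.8],[0,0,0.15,0,6.8],[0,0,0.15,0,6.8],[0,0,0.1,0,6.8],[0,0,-1,0,6.8],[0,0,-5,0,6.8],[0,0,-10,0,6.8],[0,0,-15,0,8],[0,0,-18,0,8],[0,0,-18,0,8],[0,0,-18,0,8]]'
python3 - <<'E'
from h import *
go((414,-281,215,25)); snap('wrist','w6')
p=cv2.imread('pics/w6.png'); cv2.imwrite('pics/c6.png',p[80:380,80:480])
E
```

```text
time: 16.15
tool_pos: [453.5, 425.8, 217.7]
tcp_rot: [179.9, 0.2, -172.0]
ft_force: [0.4, -0.3, -0.0]
finger_gap: 79.7
grip_force: 0.0
t 16.1 pose [453.5 425.8 217.7] [ 179.9    0.2 -172. ] gap 79.7
[ 13.79 -69.43   0.27] turn 2.845 dist 70.8 q6 at end 30.8
```

View pics/c6.png

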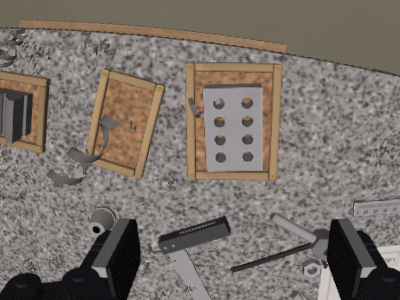

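The flat block lies in its tray, at crop (235,127). I'll check how well it's centred and measure the swarf height over the step tray.

```bash
python3 - <<'E'
from h import *
np.set_printoptions(suppress=True,precision=1)
o=np.array([80,80])
print(rect(onz('w6',np.array([(187,63),(282,63),(278,179),(187,179)])+o,10)), rect(onz('w6',np.array([(206,86),(264,84),(262,169),(209,171)])+o,29)))
print(pts('w6',np.array([(215,150),(255,100)])+o))
z=np.load('pics/w6.npz')['d']; v,u=np.mgrid[180:270,120:250]; Q=pts('w6',np.c_[u.ravel(),v.ravel()])
m=(Q[:,2]>18)&(Q[:,1]>255)&(Q[:,1]<380)&(Q[:,0]<540); S=Q[m]; print(m.sum())
for lo in range(18,80,10):
    s=S[(S[:,2]>=lo)&(S[:,2]<lo+10)]
    if len(s): print(lo,len(s),s.min(0),s.max(0))
E
```

```text
(array([452.6, 426.1]), array([ 83.7, 110.1,  87.4, 110.1]), np.float64(7.1), np.float64(98.0)) (array([452.7, 427.6]), array([48.5, 76. , 47.4, 76.2]), np.float64(8.4), np.float64(100.2))
[[474.2 412.8  29. ]
 [425.5 440.6  28.7]]
977
18 21 [461.5 255.3  18.7] [516.4 338.3  27.3]
28 1 [515.5 259.2  30.6] [515.5 259.2  30.6]
38 235 [458.6 285.7  39.8] [506.8 320.4  47.5]
48 133 [447.9 264.3  48. ] [512.3 322.9  58. ]
58 587 [448.4 268.2  58. ] [512.5 333.5  65.8]
```

```bash
python3 -m crank '[[0.7,-3.5,0,0.1,8],[1.4,-7.2,0,0.24,8],[2.1,-10.9,0,0.38,8],[2.9,-14.6,0,0.52,8],[3.6,-18.3,0,0.66,8],[4.4,-22,0,0.8,8],[5.1,-25.7,0,0.94,8],[5.9,-29.5,0,1.08,8],[6.6,-33.3,0,1.22,8],[7.4,-37,0,1.36,8],[8.1,-40.7,0,1.5,8],[8.8,-44.4,0,1.64,8],[9.6,-48.1,0,1.78,8],[10.3,-51.8,0,1.92,8],[11,-55.5,0,2.06,8],[11.8,-59.3,0,2.2,8],[12.5,-63,0,2.34,8],[13.2,-66.5,0,2.48,8],[13.8,-69.4,0,2.62,8],[13.8,-69.4,0,2.75,8]]'
python3 - <<'E'
from h import *
go((414,-281,215,25))
E
```

```text
time: 18.2
tool_pos: [411.6, -283.6, 213.5]
tcp_rot: [-179.8, 0.1, 29.9]
ft_force: [-0.7, 0.6, 0.4]
finger_gap: 79.9
grip_force: 0.0
t 18.2 pose [ 411.6 -283.6  213.5] [-1.798e+02  1.000e-01  2.990e+01] gap 79.9
[ 0.34 -0.1  -0.15] turn 0.086 dist 0.4 q6 at end 30.8
```

```bash
python3 -m crank '[[0,0,0,0.08,8],[0,0,0,0.08,8],[0,0,0,0.08,8]]'
python3 - <<'E'
from h import *
snap('wrist','w7'); go((414,-281,215,25))
p=cv2.imread('pics/w7.png'); cv2.imwrite('pics/c7.png',cv2.resize(p[130:300,230:430],None,fx=3,fy=3,interpolation=2))
E
```

```text
time: 18.5
tool_pos: [412.7, -280.5, 214.3]
tcp_rot: [-179.9, 0.1, 26.0]
ft_force: [0.6, 0.9, -0.7]
finger_gap: 80.1
grip_force: 0.0
t 18.6 pose [ 412.9 -280.5  214.7] [-179.9    0.    26. ] gap 80.0
[ 0.08  0.09 -0.03] turn 0.018 dist 0.1 q6 at end 30.8
```

View pics/c7.png

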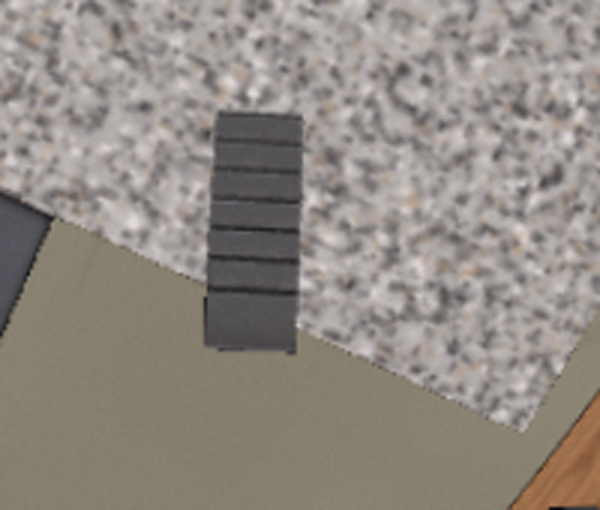

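The low end of the stairs spans crop (218,113)–(302,116). The tall end's top corners are (205,297), (298,293), (296,352) and (205,348).

```bash
python3 - <<'E'
from h import *
np.set_printoptions(suppress=True,precision=1)
c=lambda l:np.array(l,float)/3+[229.7,129.7]
A=onz('w7',c([(218,113),(302,116)]),0); B=onz('w7',c([(205,348),(296,352)]),45); C=onz('w7',c([(205,297),(298,293)]),45)
print(A,B,C); a,b=A.mean(0)[:2],B.mean(0)[:2]; d=a-b; L=np.hypot(*d); d/=L; m=(a+b)/2
print('centre',m,'len',L,'yaw',np.degrees(np.arctan2(d[1],d[0])), pts('w7',c([(250,320)])))
g=m-8*d; y=np.degrees(np.arctan2(d[1],d[0])); go((g[0],g[1],32,y),(g[0],g[1],32,25))
E
```

```text
[[ 436.  -257.1    0. ]
 [ 446.3 -280.3    0. ]] [[ 382.  -280.5   45. ]
 [ 392.1 -303.7   45. ]] [[ 395.5 -274.1   45. ]
 [ 407.6 -296.4   45. ]]
centre [ 414.1 -280.4] len 58.955914617926304 yaw 23.36888707678266 [[ 393.1 -289.    39.1]]
t 18.6 pose [ 412.9 -280.5  214.7] [-179.9    0.    26. ] gap 80.0
[-0.7  0.  18.3] turn 0.047 dist 18.3 q6 at end 31.7
[-0.7  0.  18.3] turn 0.018 dist 18.3 q6 at end 30.1
```

```bash
python3 -m crank '[[-0.7,0,3,0.047,6],[-0.7,0,7,0.047,6],[-0.7,0,11,0.047,6],[-0.7,0,14.5,0.047,6],[-0.7,0,16.5,0.047,6],[-0.7,0,17.6,0.047,6],[-0.7,0,18.2,0.047,6],[-0.7,0,18.2,0.047,6],[-0.7,0,18.2,0.047,2],[-0.7,0,18.2,0.047,2],[-0.7,0,18.2,0.047,2],[-0.7,0,18.2,0.047,2],[-0.7,0,18.2,0.047,2],[-0.7,0,18.2,0.047,2],[-0.7,0,18.2,0.047,2],[-0.7,0,18.2,0.047,2]]' 60
python3 - <<'E'
from h import *
go((406.8,-283.6,215,23.4),(467.5,320.3,215,-9.5))
E
```

```text
time: 20.15
tool_pos: [408.0, -285.0, 35.3]
tcp_rot: [179.9, -0.1, 23.2]
ft_force: [-1.8, 0.1, 6.9]
finger_gap: 24.7
grip_force: 60.0
t 20.1 pose [ 408.  -285.    35.3] [ 1.799e+02 -1.000e-01  2.320e+01] gap 24.7
[ -0.06  -0.18 -17.97] turn -0.004 dist 18.0 q6 at end 31.7
[ 29.31 -53.3  -17.97] turn 0.571 dist 63.4 q6 at end 133.9
```

```bash
python3 - <<'E'
from h import *
go((475,319.5,217,170.5),(475,319.5,41,170.5))
E
python3 -m crank '[[0,0,-1,0,2],[0,0,-4,0,2],[0,0,-8,0,2],[0,0,-12.5,0,2],[0,0,-17,0,2],[0,0,-18,0,2],[0,0,-18,0,2]]'
python3 - <<'E'
from h import *
go((475,319.5,217,170.5))
E
```

```text
t 20.1 pose [ 408.  -285.    35.3] [ 1.799e+02 -1.000e-01  2.320e+01] gap 24.7
[ 29.97 -52.93 -18.17] turn -2.571 dist 63.5 q6 at end -46.6
[ 29.97 -52.93  -0.57] turn -2.571 dist 60.8 q6 at end -46.6
time: 20.85
tool_pos: [408.1, -285.1, 217.0]
tcp_rot: [179.7, -0.1, 23.2]
ft_force: [-0.5, -0.4, -2.1]
finger_gap: 24.9
grip_force: 59.3
t 20.9 pose [ 408.1 -285.1  217. ] [ 1.797e+02 -1.000e-01  2.320e+01] gap 24.9
[ 29.96 -52.94  -0.  ] turn -2.571 dist 60.8 q6 at end -46.6
```

```bash
python3 -m crank '[[1,-1.8,0,-0.1,2],[2.6,-4.6,0,-0.24,2],[4.2,-7.5,0,-0.38,2],[5.9,-10.4,0,-0.52,2],[7.5,-13.3,0,-0.66,2],[9.2,-16.2,0,-0.8,2],[10.8,-19.1,0,-0.94,2],[12.5,-22,0,-1.08,2],[14.1,-24.9,0,-1.22,2],[15.7,-27.8,0,-1.36,2],[17.4,-30.7,0,-1.5,2],[19,-33.6,0,-1.64,2],[20.7,-36.5,0,-1.78,2],[22.3,-39.4,0,-1.92,2],[24,-42.3,0,-2.06,2],[25.6,-45.2,0,-2.2,2],[27.2,-48.1,0,-2.34,2],[28.7,-50.8,0,-2.48,2],[29.9,-52.8,0,-2.57,2],[29.9,-52.8,0,-2.57,2]]'
python3 -m crank '[[0,0,0,0,2],[0,0,0,0,2]]'
python3 - <<'E'
from h import *
snap('wrist','w8'); go((475,319.5,39.3,170.5))
E
```

```text
time: 22.85
tool_pos: [472.3, 320.7, 210.8]
tcp_rot: [-179.9, -0.2, 170.7]
ft_force: [1.3, -0.1, -1.9]
finger_gap: 24.7
grip_force: 59.4
time: 23.05
tool_pos: [473.3, 317.8, 212.3]
tcp_rot: [-179.9, -0.1, 170.3]
ft_force: [-0.3, -0.0, -1.5]
finger_gap: 24.4
grip_force: 59.4
t 23.1 pose [473.5 317.7 212.8] [-1.799e+02 -1.000e-01  1.703e+02] gap 24.9
[-0.11  0.2  17.35] turn -0.003 dist 17.4 q6 at end -46.6
```

View pics/w8.png

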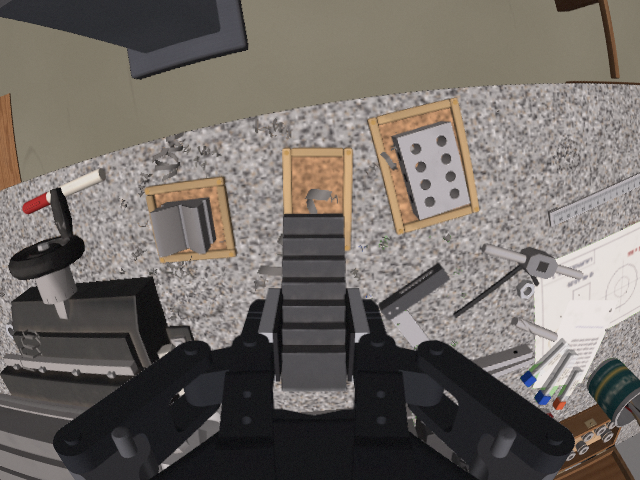

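The step tray's front corners are (283,149) and (353,148). The held block's tall end runs from (280,390) to (348,388), and its low end from (283,215) to (343,214).

```bash
python3 - <<'E'
from h import *
np.set_printoptions(suppress=True,precision=1)
P=onz('w8',[(283,149),(353,148)],10); e=np.array([.986,-.165]); print(P,'tray',P.mean(0)[:2]+48*e)
B=onz('w8',[(280,390),(348,388)],222.5); print(B,'blk from tall end',B.mean(0)[:2]-30*e)
A=onz('w8',[(283,215),(343,214)],185); print(A,pts('w8',[(313,222),(313,375),(320,195),(318,205),(270,271)]))
E
```

```text
[[417.8 299.8  10. ]
 [427.  359.9  10. ]] tray [469.8 321.9]
[[490.1 301.4 222.5]
 [493.5 327.8 222.5]] blk from tall end [462.2 319.5]
[[430.7 311.9 185. ]
 [434.4 336.5 185. ]] [[436.5 323.5 182.5]
 [488.4 314.8 217.5]
 [452.6 325.8  60.5]
 [474.2 321.2   3.7]
 [505.8 276.7  64.1]]
```

```bash
python3 -m crank '[[-0.44,0.28,3,0,2],[-0.44,0.28,7,0,2],[-0.44,0.28,10,0,2],[-0.44,0.28,11.2,0,2],[-0.44,0.28,11.8,0,2],[-0.44,0.28,12.2,0,2],[-0.44,0.28,12.6,0,2],[-0.44,0.28,13,0,2]]'
python3 - <<'E'
from h import *
go((478.3,319.7,39.3,170.5))
E
```

```text
time: 23.9
tool_pos: [479.8, 321.5, 85.3]
tcp_rot: [179.9, 0.1, 170.4]
ft_force: [0.1, -0.7, -1.2]
finger_gap: 24.9
grip_force: 59.4
t 23.9 pose [479.8 321.5  85.3] [1.799e+02 1.000e-01 1.704e+02] gap 24.9
[ 0.12 -0.2   4.6 ] turn -0.001 dist 4.6 q6 at end -46.7
```

```bash
python3 -m crank '[[0.1,-0.2,1,0,2],[0.1,-0.2,2,0,2],[0.1,-0.2,3,0,2],[0.1,-0.2,3.7,0,2],[0.1,-0.2,4.2,0,2],[0.1,-0.2,4.5,0,2],[0.1,-0.2,4.5,0,2],[0.1,-0.2,4.5,0,2]]'
```

```text
time: 24.7
tool_pos: [477.4, 319.2, 39.3]
tcp_rot: [-180.0, -0.0, 170.5]
ft_force: [-3.9, -2.0, 5.2]
finger_gap: 24.7
grip_force: 60.1
```

```bash
python3 -m crank '[[0,0,0,0,5.5],[0,0,0,0,5.5],[0,0,0,0,5.5],[0,0,-1,0,5.5],[0,0,-5,0,5.5],[0,0,-10,0,5.5],[0,0,-15,0,5.5],[0,0,-18,0,5.5],[0,0,-18,0,5.5],[0,0,-18,0,5.5]]'
python3 - <<'E'
from h import *
snap('wrist','w9')
p=cv2.imread('pics/w9.png'); cv2.imwrite('pics/c9.png',cv2.resize(p[80:280,120:500],None,fx=2,fy=2,interpolation=2))
E
```

```text
time: 25.7
tool_pos: [478.0, 319.5, 220.4]
tcp_rot: [179.9, 0.1, 170.4]
ft_force: [-0.5, -0.6, 0.4]
finger_gap: 54.9
grip_force: 0.0
```

View pics/c9.png

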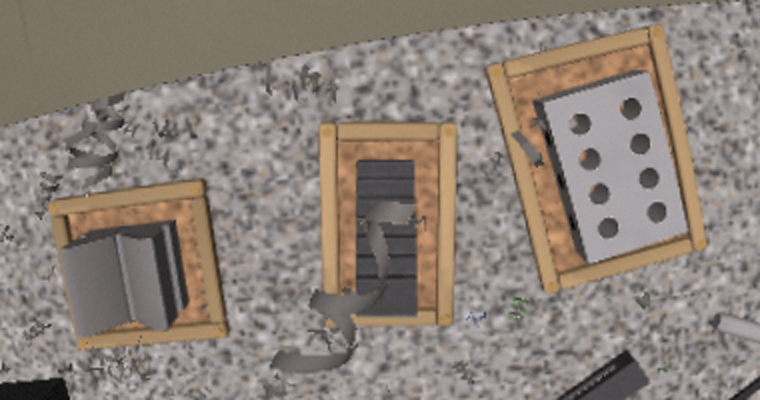

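All three blocks stand in their trays. Step block ends are at crop (385,160) and (387,314). I'll check the offsets numerically for all three.

```bash
python3 - <<'E'
from h import *
np.set_printoptions(suppress=True,precision=1)
c=lambda l:np.array(l,float)/2+[119.7,79.7]
A=onz('w9',c([(356,161),(413,160)]),6); B=onz('w9',c([(357,313),(417,316)]),49); print('step',(A.mean(0)+B.mean(0))[:2]/2,np.hypot(*(A.mean(0)-B.mean(0))[:2]))
print('tray',rect(onz('w9',c([(320,125),(456,125),(453,323),(321,324)]),10)))
o=np.array([180,100]) # V in c3
print('v',rect(onz('w3',np.array([(104,92),(162,92),(161,138),(106,139)])+o,42)),'tray',rect(onz('w3',np.array([(85,62),(180,62),(177,147),(88,147)])+o,10)))
print('depth tops',pts('w9',c([(385,300),(100,280),(152,260),(565,100),(660,240)])))
snap('top','t9')
for n,uv,h in(('collet',(199.5,189),31),('wheel',(389.5,260.3),23)): pass
a=np.load('pics/t0.npz')['p'].astype(int);b=np.load('pics/t9.npz')['p'].astype(int)
d=abs(a-b).max(2); print('diff collet',d[182:196,192:207].max(),'wheel',d[246:275,375:404].max())
E
```

```text
step [467.8 320.6] 58.53651542359701
tray (array([468.6, 321.2]), array([60.2, 93.1, 62.6, 93.6]), np.float64(170.2), np.float64(80.7))
v (array([467.3, 199.1]), array([44.7, 37.6, 44. , 38.5]), np.float64(86.5), np.float64(86.5)) tray (array([467.5, 198.5]), array([80.4, 76.8, 80.3, 76.8]), np.float64(86.0), np.float64(86.0))
depth tops [[492.  316.2  43.9]
 [464.2 189.9  33.7]
 [458.  220.3  41.8]
 [421.7 405.2  28.5]
 [489.4 442.5  28.4]]
diff collet 9 wheel 10
```

```bash
python3 -c "
from h import *
print(hand_in())"
```

```text
the job is handed in; nothing more can be done
None
```

The V block, step block and flat drilled block are each upright in their own trays, within about 2 mm of centre by my camera measurements. The wheel and collet did not move, and I handed the job in at about 26 s; no verdict came back.

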